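# Stage the changeover parts

### The arm

A 7-joint arm with a two-finger parallel gripper is mounted at the origin on the work surface. World frame = base frame: x ahead of the robot, y to its left, z up, the work surface at z = 0. Lengths are in m, angles in rad, forces in N, time in s.
With the tool pointing down it reaches from about 0.4 to 0.85 m from the base axis. Payload 4.5 kg.
Tool frame: the origin (TCP) lies at the very end of the fingers, on their centre line; the grasp point (between the pads) lies manip.grasp_offset behind it (manip.grasp_offset is the distance from the TCP to the grasp point, in m); z points along the fingers, y is the line along which they close (so a half turn about z gives the same grasp; the last joint's range is limited). The gripper opens to 88 mm and grips with 3 to 60 N. Pads are 18 mm wide; open, the fingers measure 123 mm over their backs; the gripper's body (75 mm by 187 mm) begins 45 mm behind the grasp point.
Start: joints at [-1.292, 0.689, -0.195, 1.565, 0.157, 0.902, -0.215], TCP at [0.151, 0.606, 0.239] pointing down, gripper open.
Joint ranges: [-3.01, 3.01], [-0.46, 2.08], [-1.47, 1.51], [0.13, 2.56], [-1, 4.14], [0.04, 2.09], [-2.66, 2.66]. Speed limits (rad/s): [2.57, 2.57, 3.14, 3.14, 3.14, 3.14, 3.14].

### API

Orientations are given as a unit quaternion [w, x, y, z].
In Python, from plant import telemetry, optics, workorder, outline_of, manip gives the robot as it stands.
- The arm moves only by the tool play_rows, never from a script. Its argument "deltas" is a list of rows, each an object of numbers: "fingers": the finger opening in mm, from 0 to 88.1; "dx", "dy", "dz": the shift along the tool's x, y, z in units of 40 mm (1.0 is 40 mm); "turn": the turn about the tool's z in rad. A call has exactly 10 rows; each row shifts and turns the commanded pose from where the row before left it, along the tool's axes as they then stand; what a row does not reach is not made up. A row lasts 1/12 s, in which the tool goes at most 41.7 mm and 7.16 degrees, less where a joint would pass 70% of its speed; a pose out of reach is approached as far as the arm can. A call is refused whole if a number of a shift passes 1 or a number of a turn 0.125, either way. A call with a gripper value outside its range is refused whole. The fingers move at their own pace and stop on an object; "newtons" is the grip in N (left out, the last holds). Time passes only in rows, so rows that do not move let the fingers close, or fill a call up. It gives the time, the measured TCP pose, the force, the opening and the grip force at its end, in the units of the state.
- telemetry.observe(): the state, without advancing time (a new reading comes with each control period).
- optics.read_camera(name): name is "scene" or "top" or "wrist"; returns a dict with "image" (480x640x3 uint8, red, green, blue), "depth" (480x640 float32, m along the optical axis (not along the pixel's ray), 0 where there is no reading), "K" (3x3 intrinsics, pixels), "eye" and "orientation" of the camera in the world. Camera axes: x right, y down, z forward; pixel columns grow to the right and rows downward; lengths in m; the calibration is good to about 2 mm. A picture is of the moment at which its call begins.
- workorder.job_done(): hands the job in; it is judged then, once.
Trained networks look in a picture, given as the dict that the camera call returned (one of the last four; its "shot" number tells which), for a name from the list of things; names that differ only in an ending like _2 or _b are one class to them, and where a whole thing is asked for, a point or a joint stands for the part that bears it (a point fixed in the world has none). Each returns a list of dicts, best first, with "score" (0 to 1); they miss things now and then, are a little off and sometimes report something else, mostly with a low value. They report only what shows in the picture. A call takes as long as a camera call. They do not tell look-alikes from the thing itself.
- outline_of(target, picture): "region" (480x640 bool, what is visible of it) and "bbox" ([left, top, right, bottom] in pixels, round what is visible of it).
The state is a dict: "time_s": time; "qpos": joint angles; "dq": joint speeds; "effort": joint torques, N m; "tcp_pos": TCP position; "ee_rot": TCP orientation; "wrist_force": force on the tool from outside, world axes, zero at the start; "torque": the same for the moment, N m; "opening": opening from 0.0 (shut) to 1.0 (fully open); "gripper_force": force on a finger pad.
Only numpy, scipy, OpenCV 4.12 (cv2) and the standard library are available. Lean on these libraries where they do the work, as an engineer would, in place of code of your own. Each camera call takes 0.05 s, during which the arm holds its last target. There are 200 camera calls.

### The job

Stage the changeover parts in a row on the three white pads: the angle bracket on the end pad next to the round guide post, the spacer collar on the end pad next to the square stop block, the bearing block on the pad between them, and the pulley, hub up, on top of the bearing block. Set each one down upright in the middle of its place, do not drop any, leave the screwdriver where it lies, and let go of everything.

Things in the scene. Friction and masses are not known exactly. Their poses are not given: they have to be found in the camera images.
- bearing_block: loose aluminium block, 50 x 50 mm and 32 mm high, with a dark bearing face 31 mm across drawn flush in its flat top and four small screw heads at the corners; about 0.2 kg. Origin at the centre of its underside, x and y along its sides, z up. It starts right way up.
- pulley: loose metal pulley lying flat: a grooved aluminium disc 46 mm across and 14 mm high with a plain steel hub 26 mm across standing on it, 34 mm high in all; about 0.12 kg. Origin at the centre of its underside, z up through the hub. It starts hub up.
- bracket: loose steel L-shaped angle bracket standing on its foot; foot 60 mm (its x) by 44 mm (its y) by 10 mm thick, upright wall 10 mm thick (from x = -30 to x = -20 mm), 44 mm wide along y, its top 55 mm above the underside; about 0.22 kg. Origin at the centre of the foot's underside, z up; the centre of mass lies near x = -11 mm. It starts upright.
- collar: loose plain steel spacer collar (thick ring), outside 46 mm, bore 24 mm, 24 mm high, lying flat; about 0.18 kg. Origin at the centre of its underside, on its axis, z up.
- pad_left: white plastic pad, 72 x 72 x 5 mm, fixed to the table, one of three identical pads in a row; origin at the centre of its underside (table level), z up; its y axis runs along the row to the robot's left (+y), its x axis away from the robot. This is the left one seen from the robot, 100 to 110 mm from the middle pad.
- pad_mid: white plastic pad, 72 x 72 x 5 mm, fixed to the table, one of three identical pads in a row; origin at the centre of its underside (table level), z up; its y axis runs along the row to the robot's left (+y), its x axis away from the robot. This is the middle one; a flat 1 mm grey strip, look only, runs under the row.
- pad_right: white plastic pad, 72 x 72 x 5 mm, fixed to the table, one of three identical pads in a row; origin at the centre of its underside (table level), z up; its y axis runs along the row to the robot's left (+y), its x axis away from the robot. This is the right one seen from the robot, 100 to 110 mm from the middle pad.
- guide_post: fixed steel guide post: a round base disc 44 mm across and 10 mm high carrying an upright round bar 18 mm across, top 65 mm above the table. It stands at one end of the row of pads, about 90 mm beyond the centre of the end pad next to it; which end varies. Origin at the centre of its underside, on the table.
- stop_block: fixed steel stop block: a solid block 40 x 40 mm, 45 mm high, with four small screw heads on top. It stands at one end of the row of pads, about 90 mm beyond the centre of the end pad next to it; which end varies. Origin at the centre of its underside, on the table.
- screwdriver: loose screwdriver lying on the table to the right of the work, a bystander; origin under its length, its x axis along the shaft towards the tip.
There are look-alikes about, which are no part of the job. What is shaped like the bearing_block but green or yellow is not meant. What is shaped like the collar but orange is not meant.

How it is judged:
By the outcome, as a careful person would: the job done as asked, in the order asked, and still so for the second after the job is handed in, with the robot touching nothing.
It also fails if it takes over 104 s, if anything falls off the work surface, if the arm or the gripper's body presses on something with over 40 N, if the wrist force passes 120 N, or if a joint passes its speed limit or range.

## Working session

There is one attempt and no reset: what is moved stays moved. The work goes in short steps, Python scripts to look and compute and a tool call to move; the robot and the scene stay as the last step left them, time stands still between calls to the robot, and variables do not carry over. Pictures are saved under pics/ and viewed, at most 14 in all, crops included, and the job is handed in when it is done.

Besides the shell and the picture viewer there is one more tool, called after "Call:" as name([rows], argument=value, ...), one row to a line, values as JSON. play_rows: Moves the arm, as the interface text tells. Its arguments: {"type":"object","properties":{"deltas":{"type":"array","items":{"type":"object","properties":{"fingers":{"type":"number"},"dx":{"type":"number"},"dy":{"type":"number"},"dz":{"type":"number"},"turn":{"type":"number"}}}},"newtons":{"type":"number"}},"required":["deltas"]}

```bash
ls; mkdir -p pics; cat > h.py <<'E'
import numpy as np, cv2
from scipy.spatial.transform import Rotation as R
from plant import telemetry, optics, workorder, outline_of, manip
def rot(q): return R.from_quat([q[1],q[2],q[3],q[0]]).as_matrix()
def cloud(p):
    K=np.array(p["K"]);d=p["depth"];v,u=np.mgrid[:480,:640]
    c=np.stack([(u-K[0,2])/K[0,0]*d,(v-K[1,2])/K[1,1]*d,d],-1)
    return c@rot(p["orientation"]).T+np.array(p["eye"])
def snap(n,f=None):
    p=optics.read_camera(n)
    if f: cv2.imwrite(f"pics/{f}.png",p["image"][:,:,::-1])
    return p
E
python3 - <<'E'
from h import *
print(telemetry.observe(), manip.grasp_offset)
for n in ["scene","top"]:
    p=snap(n,n+"0");c=cloud(p);print(n,p["eye"],p["orientation"],p["K"])
    for t in "bearing_block pulley bracket collar pad_mid guide_post stop_block screwdriver".split():
        for o in outline_of(t,p):
            m=o["region"]&(p["depth"]>0);P=c[m]
            if len(P)<5: continue
            z=np.percentile(P[:,2],95);T=P[P[:,2]>z-.006]
            r=cv2.minAreaRect((T[:,:2]*1000).astype(np.float32))
            print(t,round(o["score"],2),o["bbox"],"ztop",z.round(4),"rect",np.round(r[0],1),np.round(r[1],1),round(r[2],1),"rgb",p["image"][m].mean(0).round())
E
```

```text
pics
{'time_s': 0.0, 'qpos': array([-1.29221855,  0.68997422, -0.19448102,  1.56634571,  0.15730171,
        0.9024809 , -0.21511512]), 'dq': array([ 1.10509753e-04, -1.00812014e-03,  5.16647494e-04, -8.73446981e-05,
       -1.13471012e-04, -5.57519836e-04,  2.34981135e-03]), 'effort': array([-4.16705143e-04, -5.27571774e+01, -1.26671176e+00, -1.53433245e+01,
       -5.26117883e-02,  6.54565782e-03,  1.73357021e-04]), 'tcp_pos': array([0.15137613, 0.60574354, 0.23791484]), 'ee_rot': array([-3.47302422e-05,  1.22061133e-01,  9.92522167e-01, -9.08735991e-04]), 'wrist_force': array([ 0.55973109, -0.5568237 ,  0.49171869]), 'torque': array([-0.00467618, -0.01339476,  0.06127606]), 'gripper_force': 0.0, 'opening': 0.9983260421903628} 0.0187
scene [1.23779959 0.19876732 0.69500906] [-0.21590904  0.50504456  0.76456233 -0.33727989] [[454.74422662   0.         319.44269442]
 [  0.         454.74422662 238.42610797]
 [  0.           0.           1.        ]]
bearing_block 0.85 [286.7, 254.1, 321.8, 286.6] ztop 0.0346 rect [666.1 -92.8] [50. 52.] 80.0 rgb [148. 149. 147.]
bearing_block 0.82 [2
[... 2237 characters left out ...]
gb [148. 150. 153.]
collar 0.68 [424.8, 181.4, 448.3, 203.6] ztop 0.0262 rect [ 712.  -306.2] [43.2 44.5] 45.5 rgb [164. 106.  46.]
collar 0.35 [200.3, 274.8, 224.1, 297.9] ztop 0.0649 rect [515.4 148.6] [16.1 16.4] 26.4 rgb [143. 145. 148.]
pad_mid 0.83 [194.4, 273.6, 392.3, 320.5] ztop 0.0071 rect [489.2 -18. ] [407.1  71.7] 78.9 rgb [177. 180. 181.]
guide_post 0.64 [201.2, 276.7, 222.9, 298.5] ztop 0.065 rect [515.4 148.6] [16.1 16.4] 26.4 rgb [144. 146. 149.]
stop_block 0.67 [396.6, 311.8, 416.1, 333.7] ztop 0.0477 rect [ 448.1 -238.7] [39.9 39.7] 81.4 rgb [160. 162. 166.]
screwdriver 0.59 [448.7, 246.3, 514.8, 323.5] ztop 0.0273 rect [ 492.5 -420.5] [97.2 22.6] 38.5 rgb [167.  48.  44.]
```

```bash
cat >> h.py <<'E'
def pads(p,c,x0=.38,x1=.6,y0=-.22,y1=.16):
    im=p["image"].astype(int);m=(im.min(2)>185)&(c[...,2]<.013)&(c[...,0]>x0)&(c[...,0]<x1)&(c[...,1]>y0)&(c[...,1]<y1)&(p["depth"]>0)
    m=cv2.morphologyEx(m.astype(np.uint8),cv2.MORPH_OPEN,np.ones((3,3)))
    n,l,s,_=cv2.connectedComponentsWithStats(m)
    for i in range(1,n):
        if s[i,4]<300: continue
        P=c[l==i];r=cv2.minAreaRect((P[:,:2]*1000).astype(np.float32))
        print("pad",s[i,4],np.round(r[0],1),np.round(r[1],1),round(r[2],1),"z",np.median(P[:,2]).round(4))
E
python3 - <<'E'
from h import *
for n in ["scene","top"]:
    p=snap(n,n+"1");c=cloud(p);pads(p,c);print(np.median(p["image"][(c[...,2]<.003)],0))
E
```

```text
pad 562 [ 473.  -139.1] [71.  74.6] 81.9 z 0.0058
pad 636 [485.8 -40. ] [74.7 74.8] 82.6 z 0.0057
pad 708 [499.2  61.4] [73. 74.] 81.5 z 0.0058
[36. 36. 36.]
pad 1208 [499.2  58.6] [71.3 69.7] 80.9 z 0.004
pad 1213 [484.7 -42.8] [71. 70.] 81.1 z 0.004
pad 1201 [ 473.4 -143.4] [71. 70.] 80.8 z 0.0042
[39. 40. 40.]
```

View pics/top0.png

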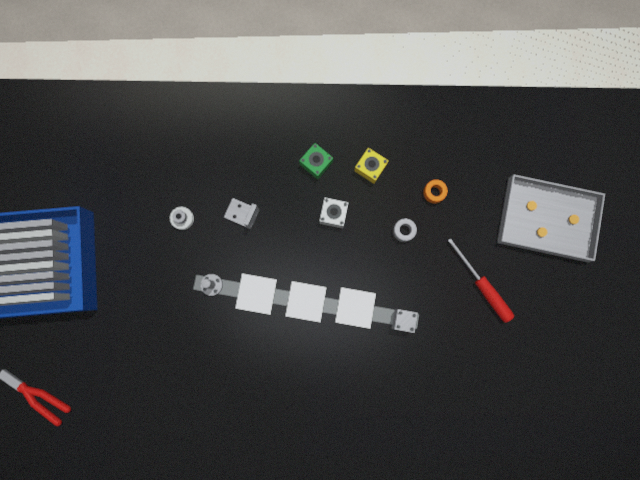

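View pics/scene0.png

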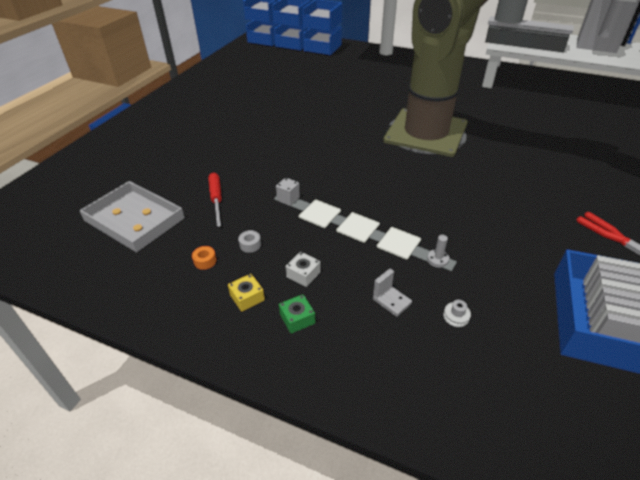

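Call:
play_rows([
  {"dx": -0.6,"dy": -0.5,"dz": -0.15,"fingers": 88},
  {"dx": -0.7,"dy": -0.58,"dz": -0.15},
  {"dx": -0.7,"dy": -0.58,"dz": -0.15},
  {"dx": -0.7,"dy": -0.58,"dz": -0.15},
  {"dx": -0.7,"dy": -0.58,"dz": -0.15},
  {"dx": -0.7,"dy": -0.58,"dz": -0.15},
  {"dx": -0.7,"dy": -0.58,"dz": -0.15},
  {"dx": -0.7,"dy": -0.58,"dz": -0.15},
  {"dx": -0.7,"dy": -0.58,"dz": -0.15},
  {"dx": -0.7,"dy": -0.58,"dz": -0.15},
])

```text
invalid input at $.deltas[0]: expected keys fingers, dx, dy, dz, turn
```

Call:
play_rows([
  {"dx": -0.7,"dy": -0.58},
  {"dx": -0.7,"dy": -0.58},
  {"dx": -0.7,"dy": -0.58},
  {"dx": -0.7,"dy": -0.58},
  {"dx": -0.7,"dy": -0.58},
  {"dx": -0.7,"dy": -0.58},
  {"dx": -0.7,"dy": -0.58},
  {"dx": -0.7,"dy": -0.58},
  {"dx": -0.7,"dy": -0.58},
  {"dx": -0.5,"dy": -0.4},
])

```text
invalid input at $.deltas[0]: expected keys fingers, dx, dy, dz, turn
```

```bash
cat >> h.py <<'E'
def look(n="wrist",f=None,names="bearing_block pulley bracket collar guide_post stop_block"):
    s=telemetry.observe();print("t",s["time_s"],"tcp",s["tcp_pos"].round(4),"q",np.round(s["ee_rot"],4),"qpos",s["qpos"].round(2))
    p=snap(n,f);c=cloud(p);print("eye",p["eye"].round(3))
    pads(p,c)
    for t in names.split():
        for o in outline_of(t,p):
            if o["score"]<.4: continue
            m=o["region"]&(p["depth"]>0);P=c[m]
            if len(P)<5: continue
            z=np.percentile(P[:,2],95);T=P[P[:,2]>z-.006]
            r=cv2.minAreaRect((T[:,:2]*1000).astype(np.float32))
            print(t,round(o["score"],2),np.round(o["bbox"]),"ztop",z.round(4),"rect",np.round(r[0],1),np.round(r[1],1),round(r[2],1),"rgb",p["image"][m].mean(0).round())
    return p,c
E
python3 - <<'E'
from h import *
look(f="w1")
E
```

```text
t 1.0 tcp [0.1515 0.6064 0.2388] q [0.000e+00 1.221e-01 9.925e-01 1.000e-04] qpos [-1.29  0.69 -0.19  1.57  0.16  0.9  -0.22]
eye [0.072 0.626 0.385]
```

View pics/w1.png

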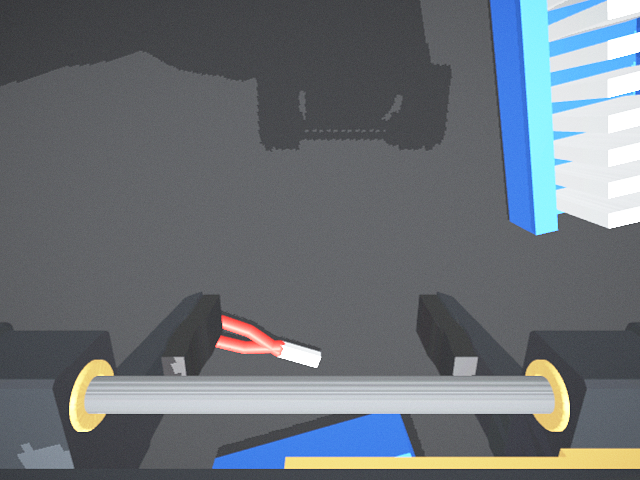

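Call:
play_rows([
  {"dx": -0.5,"dy": -0.4,"dz": -0.25,"turn": 0,"fingers": 88},
  {"dx": -0.75,"dy": -0.57,"dz": -0.25,"turn": 0,"fingers": 88},
  {"dx": -0.75,"dy": -0.57,"dz": -0.25,"turn": 0,"fingers": 88},
  {"dx": -0.75,"dy": -0.57,"dz": -0.25,"turn": 0,"fingers": 88},
  {"dx": -0.75,"dy": -0.57,"dz": -0.25,"turn": 0,"fingers": 88},
  {"dx": -0.75,"dy": -0.57,"dz": -0.25,"turn": 0,"fingers": 88},
  {"dx": -0.75,"dy": -0.57,"dz": -0.25,"turn": 0,"fingers": 88},
  {"dx": -0.75,"dy": -0.57,"dz": -0.25,"turn": 0,"fingers": 88},
  {"dx": -0.75,"dy": -0.57,"dz": -0.25,"turn": 0,"fingers": 88},
  {"dx": -0.75,"dy": -0.57,"dz": 0,"turn": 0,"fingers": 88},
])

```text
time_s: 2.18
tcp_pos: [0.3808, 0.3207, 0.3307]
ee_rot: [0.001, 0.122, 0.993, 0.002]
wrist_force: [1.0, 1.7, -1.4]
opening: 0.997
gripper_force: 0.0
```

Call:
play_rows([
  {"dx": -0.75,"dy": -0.57,"dz": 0,"turn": 0,"fingers": 88},
  {"dx": -0.75,"dy": -0.57,"dz": 0,"turn": 0,"fingers": 88},
  {"dx": -0.75,"dy": -0.57,"dz": 0,"turn": 0,"fingers": 88},
  {"dx": -0.75,"dy": -0.57,"dz": 0,"turn": 0,"fingers": 88},
  {"dx": -0.75,"dy": -0.57,"dz": 0,"turn": 0,"fingers": 88},
  {"dx": -0.75,"dy": -0.57,"dz": 0,"turn": 0,"fingers": 88},
  {"dx": -0.75,"dy": -0.57,"dz": 0,"turn": 0,"fingers": 88},
  {"dx": -0.75,"dy": -0.57,"dz": 0,"turn": 0,"fingers": 88},
  {"dx": -0.75,"dy": -0.57,"dz": 0,"turn": 0,"fingers": 88},
  {"dx": -0.5,"dy": -0.4,"dz": 0,"turn": 0,"fingers": 88},
])

```text
time_s: 3.02
tcp_pos: [0.6088, 0.0324, 0.3286]
ee_rot: [0.001, 0.124, 0.992, -0.001]
wrist_force: [-0.1, -0.4, -0.3]
opening: 1.002
gripper_force: 0.0
```

```bash
python3 - <<'E'
from h import *
look(f="w2")
E
```

```text
t 3.0167 tcp [0.6088 0.0324 0.3286] q [ 7.000e-04  1.240e-01  9.923e-01 -8.000e-04] qpos [-0.03  0.58 -0.18  1.49  0.11  1.08  1.09]
eye [0.529 0.053 0.475]
pad 3903 [499.   59.2] [73.1 72.7] 80.9 z 0.0055
pad 4132 [485.4 -36.1] [87.8 72.8] 80.7 z 0.0054
pad 3788 [ 473.2 -143.6] [77.6 72.7] 80.6 z 0.0055
bearing_block 0.73 [262. 294. 311. 341.] ztop 0.0336 rect [772.6 -57.1] [50.3 50.7] 50.6 rgb [ 79. 156.  96.]
bearing_block 0.59 [217. 312. 235. 353.] ztop 0.0332 rect [ 775.3 -152.4] [ 7.5 49.3] 57.2 rgb [176. 162.  69.]
bearing_block 0.57 [215. 233. 260. 278.] ztop 0.0337 rect [664.7 -94.6] [50.5 50.6] 79.2 rgb [183. 185. 185.]
pulley 0.87 [448. 169. 492. 206.] ztop 0.0351 rect [650.7 216.6] [25.1 24.9] 78.2 rgb [208. 211. 211.]
bracket 0.57 [350. 197. 402. 239.] ztop 0.0558 rect [653.3  71.6] [10.4 44.2] 66.6 rgb [214. 216. 217.]
collar 0.82 [105. 237. 150. 275.] ztop 0.0254 rect [ 631.1 -239.5] [44.9 45.1] 52.3 rgb [168. 171. 173.]
collar 0.71 [ 90. 303. 127. 335.] ztop 0.0253 rect [ 637.5 -168.7] [ 44.2 350.4] 29.4 rgb [198. 119.  51.]
guide_post 0.69 [375.  71. 414. 109.] ztop 0.0657 rect [515.9 150.9] [17.1 16.9] 8.9 rgb [157. 161. 164.]
stop_block 0.82 [ 28.  93.  92. 138.] ztop 0.0473 rect [ 448.7 -236.2] [42.1 40. ] 80.7 rgb [160. 163. 165.]
stop_block 0.49 [217. 234. 261. 279.] ztop 0.0337 rect [664.7 -94.4] [50.1 50.6] 79.2 rgb [185. 187. 187.]
```

View pics/w2.png

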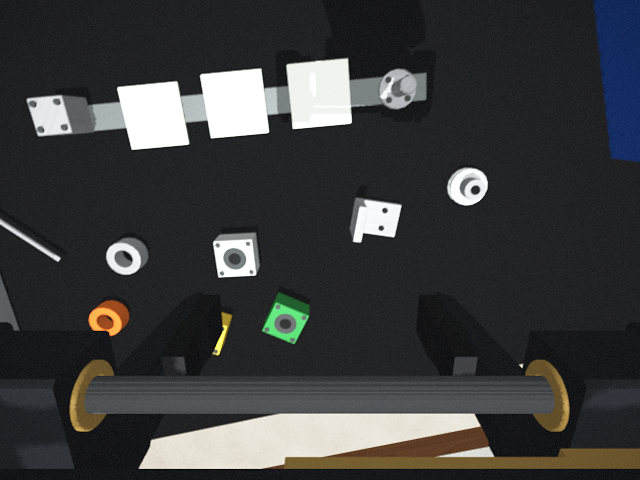

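Call:
play_rows([
  {"dx": 0,"dy": 0,"dz": 0.5,"turn": 0.074,"fingers": 60},
  {"dx": 0,"dy": 0,"dz": 0.8,"turn": 0.074,"fingers": 60},
  {"dx": -0.33,"dy": 0.67,"dz": 0.6,"turn": 0,"fingers": 60},
  {"dx": -0.32,"dy": 0.66,"dz": 0.6,"turn": 0,"fingers": 60},
  {"dx": 0,"dy": 0,"dz": 0.8,"turn": 0,"fingers": 60},
  {"dx": 0,"dy": 0,"dz": 0.8,"turn": 0,"fingers": 60},
  {"dx": 0,"dy": 0,"dz": 0.8,"turn": 0,"fingers": 60},
  {"dx": 0,"dy": 0,"dz": 0.7,"turn": 0,"fingers": 60},
  {"dx": 0,"dy": 0,"dz": 0.5,"turn": 0,"fingers": 60},
  {"dx": 0,"dy": 0,"dz": 0,"turn": 0,"fingers": 60},
])

```text
time_s: 4.2
tcp_pos: [0.6474, 0.0772, 0.0805]
ee_rot: [-0.004, 0.194, 0.981, -0.001]
wrist_force: [-1.0, -1.1, -0.6]
opening: 0.682
gripper_force: 0.0
```

```bash
python3 - <<'E'
from h import *
look(f="w3",names="bracket collar")
E
```

```text
t 4.2 tcp [0.6474 0.0772 0.0805] q [-0.0041  0.1938  0.981  -0.0011] qpos [-0.13  0.93 -0.11  1.58  0.14  0.65  0.87]
eye [0.573 0.108 0.227]
pad 10817 [485.1 -36.5] [64.2 71.5] 80.7 z 0.0055
pad 12225 [505.9  58.1] [73.8 56.7] 80.6 z 0.0055
bracket 0.86 [304. 233. 404. 338.] ztop 0.0557 rect [658.7  85.2] [39.2 44.3] 67.2 rgb [172. 175. 178.]
```

View pics/w3.png

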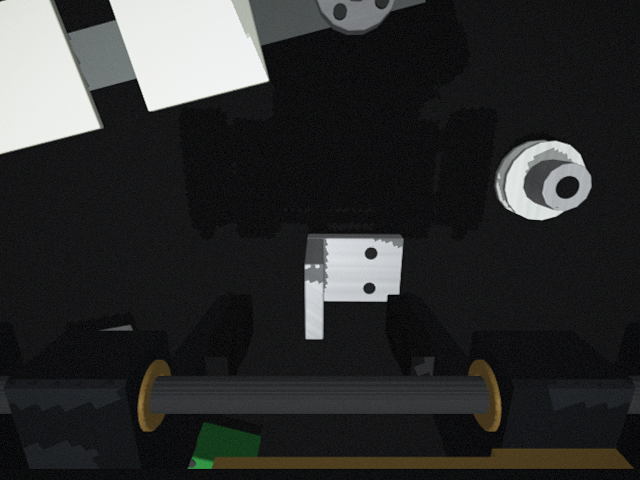

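Call:
play_rows([
  {"dx": -0.19,"dy": -0.07,"dz": 0,"turn": 0,"fingers": 60},
  {"dx": 0,"dy": 0,"dz": 0.4,"turn": 0,"fingers": 60},
  {"dx": 0,"dy": 0,"dz": 0.5,"turn": 0,"fingers": 60},
  {"dx": 0,"dy": 0,"dz": 0.4,"turn": 0,"fingers": 60},
  {"dx": 0,"dy": 0,"dz": 0.16,"turn": 0,"fingers": 60},
  {"dx": 0,"dy": 0,"dz": 0,"turn": 0,"fingers": 60},
  {"dx": 0,"dy": 0,"dz": 0,"turn": 0,"fingers": 30},
  {"dx": 0,"dy": 0,"dz": 0,"turn": 0,"fingers": 30},
  {"dx": 0,"dy": 0,"dz": 0,"turn": 0,"fingers": 30},
  {"dx": 0,"dy": 0,"dz": 0,"turn": 0,"fingers": 30},
])

```text
time_s: 5.18
tcp_pos: [0.6581, 0.0704, 0.0274]
ee_rot: [0.001, 0.195, 0.981, 0.0]
wrist_force: [-0.2, -0.7, -0.1]
opening: 0.403
gripper_force: 0.0
```

```bash
python3 - <<'E'
from h import *
p,c=look(names="")
print(telemetry.observe()["opening"])
for o in outline_of("bracket",p)[:1]:
    P=c[o["region"]&(p["depth"]>0)]; T=P[(P[:,2]>.05)&(P[:,2]<.06)]
    print(len(T),cv2.minAreaRect((T[:,:2]*1000).astype(np.float32)))
E
```

```text
t 5.1833 tcp [0.6581 0.0704 0.0274] q [8.000e-04 1.951e-01 9.808e-01 3.000e-04] qpos [-0.13  1.01 -0.1   1.57  0.15  0.57  0.87]
eye [0.582 0.101 0.174]
pad 9676 [526.   53.1] [77.6 27.6] 69.4 z 0.0054
pad 910 [516.3 -11.7] [11.2 25.4] 52.1 z 0.0054
0.3615966035792935
2526 ((650.7398071289062, 72.53086853027344), (9.99838924407959, 39.479610443115234), 67.4592056274414)
```

Call:
play_rows([
  {"dx": 0.13,"dy": -0.02,"dz": 0.08,"turn": 0,"fingers": 30},
  {"dx": 0,"dy": 0,"dz": 0,"turn": 0,"fingers": 30},
  {"dx": 0,"dy": 0,"dz": 0,"turn": 0,"fingers": 30},
  {"dx": 0,"dy": 0,"dz": 0,"turn": 0,"fingers": 5},
  {"dx": 0,"dy": 0,"dz": 0,"turn": 0,"fingers": 5},
  {"dx": 0,"dy": 0,"dz": 0,"turn": 0,"fingers": 5},
  {"dx": 0,"dy": 0,"dz": 0,"turn": 0,"fingers": 5},
  {"dx": 0,"dy": 0,"dz": 0,"turn": 0,"fingers": 5},
  {"dx": 0,"dy": 0,"dz": 0,"turn": 0,"fingers": 5},
  {"dx": 0,"dy": 0,"dz": 0,"turn": 0,"fingers": 5},
], newtons=30)

```text
time_s: 6.12
tcp_pos: [0.6524, 0.0717, 0.0232]
ee_rot: [0.0, 0.195, 0.981, 0.0]
wrist_force: [0.8, 0.5, -0.2]
opening: 0.108
gripper_force: 30.0
```

```bash
python3 - <<'E'
from h import *
s=telemetry.observe();print(s)
p,c=look(names="")
for o in outline_of("bracket",p)[:1]:
    P=c[o["region"]&(p["depth"]>0)]; T=P[(P[:,2]>.05)&(P[:,2]<.06)]
    print(len(T),cv2.minAreaRect((T[:,:2]*1000).astype(np.float32)))
E
```

```text
{'time_s': 6.1167, 'qpos': array([-0.12966444,  1.01207779, -0.09472628,  1.58805596,  0.15409687,
        0.54828072,  0.86629999]), 'dq': array([ 0.00121745,  0.00024362, -0.00048433,  0.00045479, -0.00059814,
       -0.00041532,  0.00201776]), 'effort': array([ 2.30405987e-01, -6.01475286e+01,  2.29921010e-01, -9.86520320e+00,
        1.70643639e-02,  2.65490022e-01,  1.89751467e-03]), 'tcp_pos': array([0.65238994, 0.07171465, 0.02317291]), 'ee_rot': array([1.89058557e-04, 1.95118305e-01, 9.80779678e-01, 1.82953439e-04]), 'wrist_force': array([ 0.82890429,  0.47622652, -0.23305914]), 'torque': array([ 0.09611393, -0.0896296 , -0.02427202]), 'gripper_force': 29.973424889612943, 'opening': 0.10827908628577539}
t 6.1167 tcp [0.6524 0.0717 0.0232] q [2.000e-04 1.951e-01 9.808e-01 2.000e-04] qpos [-0.13  1.01 -0.09  1.59  0.15  0.55  0.87]
eye [0.577 0.103 0.169]
pad 12383 [517.4  56.1] [74.1 33.9] 80.3 z 0.0054
pad 797 [517.2 -11.6] [11.1 23.2] 51.6 z 0.0054
2092 ((646.520263671875, 73.80432891845703), (10.024664878845215, 30.763240814208984), 67.55751037597656)
```

Call:
play_rows([
  {"dx": 0,"dy": 0,"dz": -0.3,"turn": 0,"fingers": 5},
  {"dx": 0,"dy": 0,"dz": -0.7,"turn": 0,"fingers": 5},
  {"dx": 0,"dy": 0,"dz": -0.4,"turn": -0.116,"fingers": 5},
  {"dx": 0,"dy": 0,"dz": 0,"turn": -0.115,"fingers": 5},
  {"dx": 0.6,"dy": -0.26,"dz": 0,"turn": 0,"fingers": 5},
  {"dx": 0.8,"dy": -0.33,"dz": 0,"turn": 0,"fingers": 5},
  {"dx": 0.8,"dy": -0.33,"dz": 0,"turn": 0,"fingers": 5},
  {"dx": 0.8,"dy": -0.33,"dz": 0,"turn": 0,"fingers": 5},
  {"dx": 0.5,"dy": -0.2,"dz": 0,"turn": 0,"fingers": 5},
  {"dx": 0.23,"dy": -0.1,"dz": 0,"turn": 0,"fingers": 5},
])

```text
time_s: 7.05
tcp_pos: [0.4902, 0.0328, 0.0798]
ee_rot: [-0.003, 0.081, 0.997, -0.001]
wrist_force: [0.0, -0.2, -2.1]
opening: 0.111
gripper_force: 30.0
```

Call:
play_rows([
  {"dx": 0,"dy": 0,"dz": 0,"turn": 0,"fingers": 5},
  {"dx": 0,"dy": 0,"dz": 0,"turn": 0,"fingers": 5},
  {"dx": 0,"dy": 0,"dz": 0,"turn": 0,"fingers": 5},
  {"dx": 0,"dy": 0,"dz": 0,"turn": 0,"fingers": 5},
  {"dx": 0,"dy": 0,"dz": 0,"turn": 0,"fingers": 5},
  {"dx": 0,"dy": 0,"dz": 0,"turn": 0,"fingers": 5},
  {"dx": 0,"dy": 0,"dz": 0,"turn": 0,"fingers": 5},
  {"dx": 0,"dy": 0,"dz": 0,"turn": 0,"fingers": 5},
  {"dx": 0,"dy": 0,"dz": 0,"turn": 0,"fingers": 5},
  {"dx": 0,"dy": 0,"dz": 0,"turn": 0,"fingers": 5},
])

```text
time_s: 7.88
tcp_pos: [0.495, 0.0344, 0.0791]
ee_rot: [-0.0, 0.081, 0.997, 0.0]
wrist_force: [-0.6, 0.6, -2.3]
opening: 0.11
gripper_force: 30.0
```

```bash
python3 - <<'E'
from h import *
look(f="w4",names="bracket")
E
```

```text
t 7.8833 tcp [0.495  0.0344 0.0791] q [-0.      0.0808  0.9967  0.    ] qpos [-0.1   0.8  -0.1   2.08  0.27  0.28  0.98]
eye [0.414 0.047 0.225]
pad 9768 [484.3 -42.1] [74.6 72.5] 80.9 z 0.0053
pad 10353 [ 473.1 -143.4] [77.8 73. ] 80.9 z 0.0054
bracket 0.6 [305. 254. 436. 378.] ztop 0.1117 rect [483.   43.9] [27.1 48.4] 69.5 rgb [109. 111. 114.]
```

View pics/w4.png

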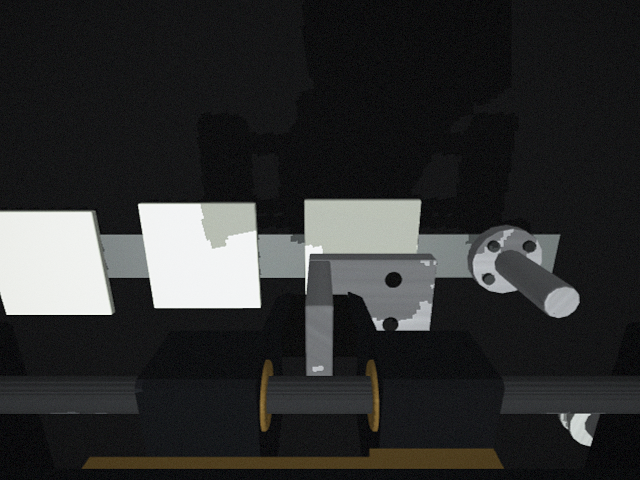

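Call:
play_rows([
  {"dx": 0,"dy": 0,"dz": 0.4,"turn": 0,"fingers": 5},
  {"dx": 0,"dy": 0,"dz": 0.4,"turn": 0,"fingers": 5},
  {"dx": 0,"dy": 0,"dz": 0.25,"turn": 0,"fingers": 5},
  {"dx": 0,"dy": 0,"dz": 0.1,"turn": 0,"fingers": 5},
  {"dx": 0,"dy": 0,"dz": 0.05,"turn": 0,"fingers": 5},
  {"dx": 0,"dy": 0,"dz": 0.03,"turn": 0,"fingers": 5},
  {"dx": 0,"dy": 0,"dz": 0.03,"turn": 0,"fingers": 5},
  {"dx": 0,"dy": 0,"dz": 0.01,"turn": 0,"fingers": 5},
  {"dx": 0,"dy": 0,"dz": 0,"turn": 0,"fingers": 5},
  {"dx": 0,"dy": 0,"dz": 0,"turn": 0,"fingers": 5},
])

```text
time_s: 8.82
tcp_pos: [0.4952, 0.0344, 0.0286]
ee_rot: [0.0, 0.081, 0.997, 0.0]
wrist_force: [-0.2, 0.3, -1.4]
opening: 0.111
gripper_force: 30.0
```

Call:
play_rows([
  {"dx": 0,"dy": 0,"dz": 0.015,"turn": 0,"fingers": 5},
  {"dx": 0,"dy": 0,"dz": 0,"turn": 0,"fingers": 5},
  {"dx": 0,"dy": 0,"dz": 0,"turn": 0,"fingers": 30},
  {"dx": 0,"dy": 0,"dz": 0,"turn": 0,"fingers": 30},
  {"dx": 0,"dy": 0,"dz": 0,"turn": 0,"fingers": 30},
  {"dx": 0,"dy": 0,"dz": -0.2,"turn": 0,"fingers": 30},
  {"dx": 0,"dy": 0,"dz": -0.5,"turn": 0,"fingers": 30},
  {"dx": 0,"dy": 0,"dz": -0.7,"turn": 0,"fingers": 40},
  {"dx": 0,"dy": 0,"dz": -0.9,"turn": 0,"fingers": 60},
  {"dx": 0,"dy": 0,"dz": -0.9,"turn": 0,"fingers": 70},
])

```text
time_s: 9.65
tcp_pos: [0.4941, 0.0343, 0.1572]
ee_rot: [-0.001, 0.081, 0.997, -0.0]
wrist_force: [1.1, -0.2, 0.1]
opening: 0.54
gripper_force: 0.0
```

Call:
play_rows([
  {"dx": -0.5,"dy": -0.3,"dz": -0.5,"turn": 0,"fingers": 70},
  {"dx": -0.6,"dy": -0.4,"dz": -0.5,"turn": 0,"fingers": 70},
  {"dx": -0.6,"dy": -0.4,"dz": -0.5,"turn": 0,"fingers": 70},
  {"dx": -0.6,"dy": -0.4,"dz": -0.5,"turn": 0,"fingers": 70},
  {"dx": -0.7,"dy": -0.4,"dz": 0,"turn": 0,"fingers": 70},
  {"dx": 0,"dy": 0,"dz": 0,"turn": 0,"fingers": 70},
  {"dx": 0,"dy": 0,"dz": 0,"turn": 0,"fingers": 70},
  {"dx": 0,"dy": 0,"dz": 0,"turn": 0,"fingers": 70},
  {"dx": 0,"dy": 0,"dz": 0,"turn": 0,"fingers": 70},
  {"dx": 0,"dy": 0,"dz": 0,"turn": 0,"fingers": 70},
])

```text
time_s: 10.48
tcp_pos: [0.6001, -0.0586, 0.2355]
ee_rot: [-0.001, 0.08, 0.997, 0.0]
wrist_force: [-0.3, 1.0, 0.5]
opening: 0.793
gripper_force: 0.0
```

```bash
sed -i 's/im.min(2)>185/im.min(2)>TH/; s/^def pads/TH=215\ndef pads/' h.py; cat >> h.py <<'E'
def circ(P,r):
    "axis of a round top: circle of known radius fitted to the rim points of the hull"
    from scipy.optimize import least_squares
    H=cv2.convexHull((P[:,:2]*1000).astype(np.float32))[:,0]
    s=least_squares(lambda a:np.hypot(*(H-a[:2]).T)-a[2],[*H.mean(0),r],loss="soft_l1");return s.x.round(1)
E
python3 - <<'E'
from h import *
p,c=look(f="w5",names="bracket")
for t,r in [("collar",23),("pulley",13)]:
  for o in outline_of(t,p):
    P=c[o["region"]&(p["depth"]>0)];z=np.percentile(P[:,2],95);print(t,o["score"],z,circ(P[P[:,2]>z-.004],r))
for o in outline_of("bearing_block",p):
    P=c[o["region"]&(p["depth"]>0)];z=np.percentile(P[:,2],95);print(o["score"],z,cv2.minAreaRect((P[P[:,2]>z-.005][:,:2]*1000).astype(np.float32)))
B=c[(abs(c[...,0]-.5)<.06)&(abs(c[...,1]-.05)<.06)]
for a,b in[(.055,.066),(.011,.02)]:
    T=B[(B[:,2]>a)&(B[:,2]<b)];print(len(T),cv2.minAreaRect((T[:,:2]*1000).astype(np.float32)),np.median(T[:,2]))
E
```

```text
t 10.4833 tcp [ 0.6001 -0.0586  0.2355] q [-8.000e-04  7.980e-02  9.968e-01  2.000e-04] qpos [ 0.16  0.67 -0.24  1.64  0.2   0.87  1.25]
eye [ 0.52  -0.046  0.382]
pad 1464 [491.3  62.1] [72.3 56.4] 81.4 z 0.0054
pad 6089 [482.9 -41.3] [72.  71.9] 80.9 z 0.0054
pad 6178 [ 472.1 -142.2] [74.5 72.4] 80.9 z 0.0054
pad 526 [522.  141.4] [40.7 19. ] 35.6 z 0.0104
pad 909 [525.3  56.2] [71.3 15.6] 80.9 z 0.0053
bracket 0.94 [392.  47. 460. 112.] ztop 0.0608 rect [496.   34.2] [10.5 43.8] 80.5 rgb [157. 160. 163.]
collar 0.95 0.02502197708738406 [ 542.9 -260.9  164.5]
collar 0.81 0.02534015729965694 [ 630.5 -239.1   22. ]
pulley 0.84 0.034857574051986 [650.9 216.5  13.1]
0.85 0.03335618233281715 ((772.1406860351562, -57.235595703125), (50.33905029296875, 51.008331298828125), 51.23080825805664)
0.6 0.033533225828505674 ((664.3980712890625, -94.61210632324219), (49.9752082824707, 50.18955612182617), 78.75171661376953)
0.59 0.03336777670050663 ((697.8353271484375, -126.76374053955078), (44.293243408203125, 198.57861328125), 58.69066619873047)
794 ((496.0489501953125, 34.248016357421875), (10.501165390014648, 43.80793762207031), 80.49223327636719) 0.0601985296159713
2238 ((499.8875427246094, 58.84287643432617), (60.1533317565918, 43.6070671081543), 80.82658386230469) 0.015392149061698002
```

View pics/w5.png

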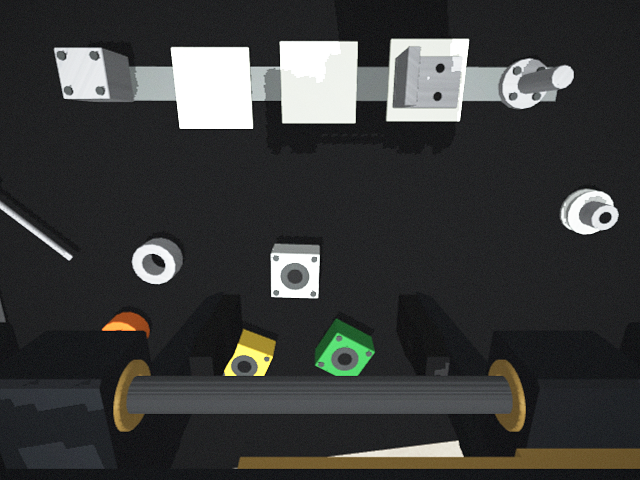

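Call:
play_rows([
  {"dx": -0.295,"dy": -0.868,"dz": 0.3,"turn": 0,"fingers": 70},
  {"dx": -0.295,"dy": -0.868,"dz": 0.3,"turn": 0,"fingers": 70},
  {"dx": -0.295,"dy": -0.868,"dz": 0.3,"turn": 0,"fingers": 70},
  {"dx": -0.295,"dy": -0.868,"dz": 0.3,"turn": 0,"fingers": 70},
  {"dx": -0.295,"dy": -0.868,"dz": 0.3,"turn": 0,"fingers": 70},
  {"dx": 0,"dy": 0,"dz": 0.9,"turn": 0,"fingers": 70},
  {"dx": 0,"dy": 0,"dz": 0.9,"turn": 0,"fingers": 70},
  {"dx": 0,"dy": 0,"dz": 0.9,"turn": 0,"fingers": 70},
  {"dx": 0,"dy": 0,"dz": 0.6,"turn": 0,"fingers": 70},
  {"dx": 0,"dy": 0,"dz": 0.2,"turn": 0,"fingers": 70},
])

```text
time_s: 11.57
tcp_pos: [0.6283, -0.2397, 0.0311]
ee_rot: [-0.004, 0.081, 0.997, 0.001]
wrist_force: [-0.6, 0.8, 0.8]
opening: 0.788
gripper_force: 0.0
```

Call:
play_rows([
  {"dx": 0,"dy": 0,"dz": 0,"turn": 0,"fingers": 70},
  {"dx": 0,"dy": 0,"dz": 0,"turn": 0,"fingers": 70},
  {"dx": 0,"dy": 0,"dz": 0,"turn": 0,"fingers": 70},
  {"dx": 0,"dy": 0,"dz": 0,"turn": 0,"fingers": 70},
  {"dx": 0,"dy": 0,"dz": 0,"turn": 0,"fingers": 70},
  {"dx": 0,"dy": 0,"dz": 0,"turn": 0,"fingers": 70},
  {"dx": 0,"dy": 0,"dz": 0,"turn": 0,"fingers": 70},
  {"dx": 0,"dy": 0,"dz": 0,"turn": 0,"fingers": 70},
  {"dx": 0,"dy": 0,"dz": 0,"turn": 0,"fingers": 70},
  {"dx": 0,"dy": 0,"dz": 0,"turn": 0,"fingers": 70},
])

```text
time_s: 12.4
tcp_pos: [0.6314, -0.2407, 0.0357]
ee_rot: [0.0, 0.081, 0.997, 0.0]
wrist_force: [-0.1, -0.3, -0.0]
opening: 0.796
gripper_force: 0.0
```

Call:
play_rows([
  {"dx": 0.02,"dy": 0.03,"dz": 0.3,"turn": 0,"fingers": 70},
  {"dx": 0,"dy": 0,"dz": 0.3,"turn": 0,"fingers": 70},
  {"dx": 0,"dy": 0,"dz": 0.15,"turn": 0,"fingers": 70},
  {"dx": 0,"dy": 0,"dz": 0.05,"turn": 0,"fingers": 60},
  {"dx": 0,"dy": 0,"dz": 0,"turn": 0,"fingers": 55},
  {"dx": 0,"dy": 0,"dz": 0,"turn": 0,"fingers": 50},
  {"dx": 0,"dy": 0,"dz": 0,"turn": 0,"fingers": 40},
  {"dx": 0,"dy": 0,"dz": 0,"turn": 0,"fingers": 40},
  {"dx": 0,"dy": 0,"dz": 0,"turn": 0,"fingers": 40},
  {"dx": 0,"dy": 0,"dz": 0,"turn": 0,"fingers": 40},
], newtons=30)

```text
time_s: 13.23
tcp_pos: [0.6309, -0.2395, 0.0039]
ee_rot: [0.0, 0.081, 0.997, -0.0]
wrist_force: [-0.6, 0.2, -0.2]
opening: 0.505
gripper_force: 30.0
```

Call:
play_rows([
  {"dx": 0,"dy": 0,"dz": -0.3,"turn": 0,"fingers": 40},
  {"dx": 0,"dy": 0,"dz": -0.7,"turn": 0,"fingers": 40},
  {"dx": 0.3,"dy": 0.12,"dz": -0.5,"turn": 0,"fingers": 40},
  {"dx": 0.7,"dy": 0.29,"dz": 0,"turn": 0,"fingers": 40},
  {"dx": 0.8,"dy": 0.33,"dz": 0,"turn": 0,"fingers": 40},
  {"dx": 0.8,"dy": 0.33,"dz": 0,"turn": 0,"fingers": 40},
  {"dx": 0.8,"dy": 0.32,"dz": 0,"turn": 0,"fingers": 40},
  {"dx": 0.6,"dy": 0.24,"dz": 0,"turn": 0,"fingers": 40},
  {"dx": 0.29,"dy": 0.12,"dz": 0,"turn": 0,"fingers": 40},
  {"dx": 0,"dy": 0,"dz": 0,"turn": 0,"fingers": 40},
])

```text
time_s: 14.07
tcp_pos: [0.4696, -0.1407, 0.0646]
ee_rot: [-0.002, 0.08, 0.997, 0.0]
wrist_force: [0.1, 0.5, -1.8]
opening: 0.508
gripper_force: 30.0
```

Call:
play_rows([
  {"dx": 0,"dy": 0,"dz": 0,"turn": 0,"fingers": 40},
  {"dx": 0,"dy": 0,"dz": 0,"turn": 0,"fingers": 40},
  {"dx": 0,"dy": 0,"dz": 0,"turn": 0,"fingers": 40},
  {"dx": 0,"dy": 0,"dz": 0,"turn": 0,"fingers": 40},
  {"dx": 0,"dy": 0,"dz": 0,"turn": 0,"fingers": 40},
  {"dx": 0,"dy": 0,"dz": 0.2,"turn": 0,"fingers": 40},
  {"dx": 0,"dy": 0,"dz": 0.3,"turn": 0,"fingers": 40},
  {"dx": 0,"dy": 0,"dz": 0.2,"turn": 0,"fingers": 40},
  {"dx": 0,"dy": 0,"dz": 0,"turn": 0,"fingers": 40},
  {"dx": 0,"dy": 0,"dz": 0,"turn": 0,"fingers": 40},
])

```text
time_s: 14.9
tcp_pos: [0.4723, -0.1426, 0.035]
ee_rot: [-0.001, 0.081, 0.997, 0.0]
wrist_force: [0.1, -0.2, -1.3]
opening: 0.507
gripper_force: 30.0
```

```bash
python3 - <<'E'
from h import *
p,c=look(f="w6",names="collar stop_block")
E
```

```text
t 14.9 tcp [ 0.4723 -0.1426  0.035 ] q [-8.000e-04  8.080e-02  9.967e-01  1.000e-04] qpos [ 0.24  0.89 -0.07  2.09  0.33  0.17  1.28]
eye [ 0.392 -0.13   0.181]
pad 16607 [484.1 -40.4] [72.9 72.2] 80.8 z 0.0053
pad 8173 [ 458.3 -139. ] [71.1 42.4] 81.4 z 0.0053
pad 754 [ 494.9 -146.3] [24.7 14.1] 85.9 z 0.0053
collar 0.8 [262. 266. 379. 377.] ztop 0.0562 rect [ 470.  -142.1] [45.  40.6] 79.5 rgb [147. 150. 153.]
stop_block 0.95 [ 28. 233. 177. 349.] ztop 0.0468 rect [ 448.  -224.2] [68.  41.2] 86.3 rgb [153. 156. 158.]
```

View pics/w6.png

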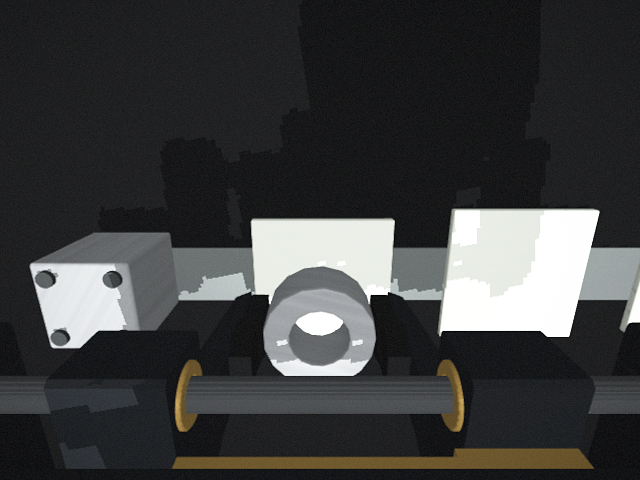

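Call:
play_rows([
  {"dx": 0,"dy": 0.01,"dz": 0.3,"turn": 0,"fingers": 40},
  {"dx": 0,"dy": 0,"dz": 0.2,"turn": 0,"fingers": 40},
  {"dx": 0,"dy": 0,"dz": 0.1,"turn": 0,"fingers": 40},
  {"dx": 0,"dy": 0,"dz": 0.03,"turn": 0,"fingers": 40},
  {"dx": 0,"dy": 0,"dz": 0.01,"turn": 0,"fingers": 40},
  {"dx": 0,"dy": 0,"dz": 0,"turn": 0,"fingers": 40},
  {"dx": 0,"dy": 0,"dz": 0,"turn": 0,"fingers": 40},
  {"dx": 0,"dy": 0,"dz": 0,"turn": 0,"fingers": 40},
  {"dx": 0,"dy": 0,"dz": 0,"turn": 0,"fingers": 40},
  {"dx": 0,"dy": 0,"dz": 0,"turn": 0,"fingers": 40},
])

```text
time_s: 15.88
tcp_pos: [0.4729, -0.1423, 0.0103]
ee_rot: [0.0, 0.081, 0.997, 0.0]
wrist_force: [-0.4, -0.8, -1.6]
opening: 0.51
gripper_force: 30.0
```

Call:
play_rows([
  {"dx": 0,"dy": 0,"dz": 0.02,"turn": 0,"fingers": 40},
  {"dx": 0,"dy": 0,"dz": 0.015,"turn": 0,"fingers": 40},
  {"dx": 0,"dy": 0,"dz": 0.005,"turn": 0,"fingers": 40},
  {"dx": 0,"dy": 0,"dz": 0,"turn": 0,"fingers": 40},
  {"dx": 0,"dy": 0,"dz": 0,"turn": 0,"fingers": 40},
  {"dx": 0,"dy": 0,"dz": 0,"turn": 0,"fingers": 60},
  {"dx": 0,"dy": 0,"dz": 0,"turn": 0,"fingers": 60},
  {"dx": 0,"dy": 0,"dz": 0,"turn": 0,"fingers": 60},
  {"dx": 0,"dy": 0,"dz": -0.2,"turn": 0,"fingers": 60},
  {"dx": 0,"dy": 0,"dz": -0.6,"turn": 0,"fingers": 60},
])

```text
time_s: 16.72
tcp_pos: [0.4713, -0.1417, 0.039]
ee_rot: [-0.002, 0.08, 0.997, 0.0]
wrist_force: [0.3, -0.4, -0.2]
opening: 0.679
gripper_force: 0.0
```

Call:
play_rows([
  {"dx": 0,"dy": 0,"dz": -0.7,"turn": 0,"fingers": 70},
  {"dx": 0,"dy": 0,"dz": -0.7,"turn": 0,"fingers": 70},
  {"dx": -0.55,"dy": 0.24,"dz": -0.4,"turn": 0,"fingers": 70},
  {"dx": -0.8,"dy": 0.34,"dz": 0,"turn": 0,"fingers": 70},
  {"dx": -0.8,"dy": 0.34,"dz": 0,"turn": 0,"fingers": 70},
  {"dx": -0.8,"dy": 0.34,"dz": 0,"turn": 0,"fingers": 70},
  {"dx": -0.8,"dy": 0.34,"dz": 0,"turn": 0,"fingers": 70},
  {"dx": -0.8,"dy": 0.35,"dz": 0,"turn": 0.03,"fingers": 70},
  {"dx": 0,"dy": 0,"dz": 0,"turn": 0,"fingers": 70},
  {"dx": 0,"dy": 0,"dz": 0,"turn": 0,"fingers": 70},
])

```text
time_s: 17.55
tcp_pos: [0.666, -0.0933, 0.1126]
ee_rot: [0.001, 0.095, 0.995, 0.0]
wrist_force: [-0.6, -0.7, 0.2]
opening: 0.791
gripper_force: 0.0
```

Call:
play_rows([
  {"dx": 0,"dy": 0,"dz": 0,"turn": 0,"fingers": 70},
  {"dx": 0,"dy": 0,"dz": 0,"turn": 0,"fingers": 70},
  {"dx": 0,"dy": 0,"dz": 0,"turn": 0,"fingers": 70},
  {"dx": 0,"dy": 0,"dz": 0,"turn": 0,"fingers": 70},
  {"dx": 0,"dy": 0,"dz": 0,"turn": 0,"fingers": 70},
  {"dx": 0,"dy": 0,"dz": 0,"turn": 0,"fingers": 70},
  {"dx": 0,"dy": 0,"dz": 0,"turn": 0,"fingers": 70},
  {"dx": 0,"dy": 0,"dz": 0,"turn": 0,"fingers": 70},
  {"dx": 0,"dy": 0,"dz": 0,"turn": 0,"fingers": 70},
  {"dx": 0,"dy": 0,"dz": 0,"turn": 0,"fingers": 70},
])

```text
time_s: 18.38
tcp_pos: [0.665, -0.0946, 0.1125]
ee_rot: [-0.0, 0.096, 0.995, 0.0]
wrist_force: [-0.4, -0.4, 0.2]
opening: 0.794
gripper_force: 0.0
```

```bash
python3 - <<'E'
from h import *
p,c=look(f="w7",names="bearing_block")
B=c[(abs(c[...,0]-.473)<.03)&(abs(c[...,1]+.142)<.03)];T=B[(B[:,2]>.026)&(B[:,2]<.034)];print(len(T),circ(T,23),np.median(T[:,2]))
B=c[(abs(c[...,0]-.665)<.04)&(abs(c[...,1]+.095)<.04)];T=B[(B[:,2]>.03)&(B[:,2]<.037)];print(len(T),cv2.minAreaRect((T[:,:2]*1000).astype(np.float32)))
E
```

```text
t 18.3833 tcp [ 0.665  -0.0946  0.1125] q [-0.000e+00  9.570e-02  9.954e-01  1.000e-04] qpos [ 0.17  0.9  -0.19  1.51  0.22  0.75  1.27]
eye [ 0.585 -0.079  0.259]
pad 2071 [ 504.8 -147.7] [75.  10.1] 78.5 z 0.0053
bearing_block 0.91 [347. 320. 416. 376.] ztop 0.0332 rect [706.4 -61.2] [ 43.4 130.1] 86.6 rgb [162. 235. 184.]
bearing_block 0.82 [224. 338. 293. 423.] ztop 0.033 rect [ 765.2 -169. ] [43.5 51.7] 58.6 rgb [255. 254. 179.]
bearing_block 0.67 [282. 205. 359. 288.] ztop 0.0335 rect [664.4 -94.8] [49.8 49.9] 78.8 rgb [249. 249. 249.]Traceback (most recent call last):
  File "<stdin>", line 3, in <module>
  File "h.py", line 38, in circ
    H=cv2.convexHull((P[:,:2]*1000).astype(np.float32))[:,0]
      ~~~~~~~~~~~~~~~~~~~~~~~~~~~~~~~~~~~~~~~~~~~~~~~~~^^^^^
TypeError: 'NoneType' object is not subscriptable
```

View pics/w7.png

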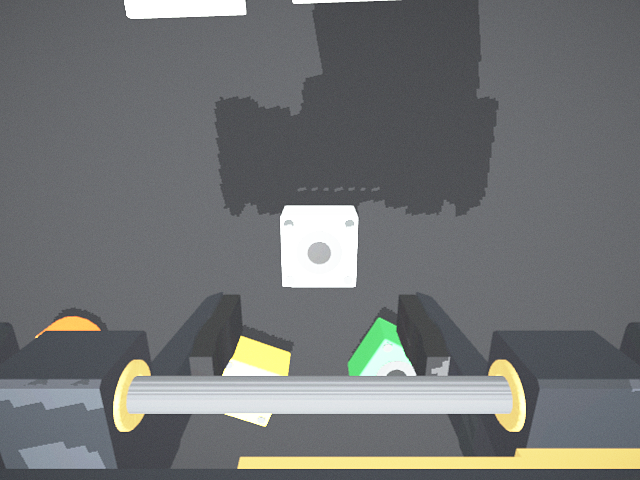

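Call:
play_rows([
  {"dx": 0.015,"dy": 0,"dz": 0.5,"turn": 0,"fingers": 70},
  {"dx": 0,"dy": 0,"dz": 0.7,"turn": 0,"fingers": 70},
  {"dx": 0,"dy": 0,"dz": 0.7,"turn": 0,"fingers": 70},
  {"dx": 0,"dy": 0,"dz": 0.5,"turn": 0,"fingers": 70},
  {"dx": 0,"dy": 0,"dz": 0.2,"turn": 0,"fingers": 70},
  {"dx": 0,"dy": 0,"dz": 0.06,"turn": 0,"fingers": 70},
  {"dx": 0,"dy": 0,"dz": 0,"turn": 0,"fingers": 70},
  {"dx": 0,"dy": 0,"dz": 0,"turn": 0,"fingers": 70},
  {"dx": 0,"dy": 0,"dz": 0,"turn": 0,"fingers": 70},
  {"dx": 0,"dy": 0,"dz": 0,"turn": 0,"fingers": 70},
], newtons=30)

```text
time_s: 19.32
tcp_pos: [0.6654, -0.0946, 0.0076]
ee_rot: [0.001, 0.096, 0.995, 0.0]
wrist_force: [-0.0, -0.5, -0.1]
opening: 0.798
gripper_force: 0.0
```

Call:
play_rows([
  {"dx": 0,"dy": 0,"dz": 0,"turn": 0,"fingers": 60},
  {"dx": 0,"dy": 0,"dz": 0,"turn": 0,"fingers": 55},
  {"dx": 0,"dy": 0,"dz": 0,"turn": 0,"fingers": 45},
  {"dx": 0,"dy": 0,"dz": 0,"turn": 0,"fingers": 45},
  {"dx": 0,"dy": 0,"dz": 0,"turn": 0,"fingers": 45},
  {"dx": 0,"dy": 0,"dz": 0,"turn": 0,"fingers": 45},
  {"dx": 0,"dy": 0,"dz": 0,"turn": 0,"fingers": 45},
  {"dx": 0,"dy": 0,"dz": 0,"turn": 0,"fingers": 45},
  {"dx": 0,"dy": 0,"dz": 0,"turn": 0,"fingers": 45},
  {"dx": 0,"dy": 0,"dz": 0,"turn": 0,"fingers": 45},
])

```text
time_s: 20.15
tcp_pos: [0.6645, -0.0946, 0.0064]
ee_rot: [0.0, 0.096, 0.995, 0.0]
wrist_force: [-1.3, 0.1, 4.2]
opening: 0.564
gripper_force: 30.0
```

Call:
play_rows([
  {"dx": 0,"dy": 0,"dz": -0.3,"turn": 0,"fingers": 45},
  {"dx": 0,"dy": 0,"dz": -0.7,"turn": -0.03,"fingers": 45},
  {"dx": 0.4,"dy": 0.05,"dz": -0.7,"turn": 0,"fingers": 45},
  {"dx": 0.8,"dy": 0.1,"dz": -0.1,"turn": 0,"fingers": 45},
  {"dx": 0.8,"dy": 0.1,"dz": 0,"turn": 0,"fingers": 45},
  {"dx": 0.8,"dy": 0.1,"dz": 0,"turn": 0,"fingers": 45},
  {"dx": 0.8,"dy": 0.1,"dz": 0,"turn": 0,"fingers": 45},
  {"dx": 0.7,"dy": 0.08,"dz": 0,"turn": 0,"fingers": 45},
  {"dx": 0.37,"dy": 0.05,"dz": 0,"turn": 0,"fingers": 45},
  {"dx": 0,"dy": 0,"dz": 0,"turn": 0,"fingers": 45},
])

```text
time_s: 20.98
tcp_pos: [0.4788, -0.0404, 0.0782]
ee_rot: [-0.003, 0.08, 0.997, -0.0]
wrist_force: [-0.2, 0.6, -2.1]
opening: 0.561
gripper_force: 30.0
```

Call:
play_rows([
  {"dx": 0,"dy": 0,"dz": 0,"turn": 0,"fingers": 45},
  {"dx": 0,"dy": 0,"dz": 0,"turn": 0,"fingers": 45},
  {"dx": 0,"dy": 0,"dz": 0,"turn": 0,"fingers": 45},
  {"dx": 0,"dy": 0,"dz": 0,"turn": 0,"fingers": 45},
  {"dx": 0,"dy": 0,"dz": 0,"turn": 0,"fingers": 45},
  {"dx": 0,"dy": 0,"dz": 0.4,"turn": 0,"fingers": 45},
  {"dx": 0,"dy": 0,"dz": 0.4,"turn": 0,"fingers": 45},
  {"dx": 0,"dy": 0,"dz": 0.2,"turn": 0,"fingers": 45},
  {"dx": 0,"dy": 0,"dz": 0,"turn": 0,"fingers": 45},
  {"dx": 0,"dy": 0,"dz": 0,"turn": 0,"fingers": 45},
])

```text
time_s: 21.82
tcp_pos: [0.4836, -0.0416, 0.0379]
ee_rot: [-0.0, 0.081, 0.997, -0.0]
wrist_force: [0.1, 0.8, -2.5]
opening: 0.569
gripper_force: 30.0
```

```bash
python3 - <<'E'
from h import *
p,c=look(f="w8",names="")
z=telemetry.observe()["tcp_pos"][2]+.0256
B=c[(abs(c[...,0]-.484)<.045)&(abs(c[...,1]+.042)<.045)];T=B[abs(B[:,2]-z)<.004];print(len(T),cv2.minAreaRect((T[:,:2]*1000).astype(np.float32)) if len(T) else 0)
B=c[(abs(c[...,0]-.473)<.03)&(abs(c[...,1]+.142)<.03)];T=B[(B[:,2]>.026)&(B[:,2]<.034)];print(len(T));print(circ(T,23),np.median(T[:,2]))
E
```

```text
t 21.8167 tcp [ 0.4836 -0.0416  0.0379] q [-4.000e-04  8.080e-02  9.967e-01 -1.000e-04] qpos [ 0.02  0.88 -0.06  2.12  0.29  0.15  1.11]
eye [ 0.403 -0.029  0.184]
pad 5217 [498.1  60.5] [71.9 71.9] 80.7 z 0.0052
pad 5834 [466.8 -37.8] [71.8 37.2] 80.2 z 0.0053
pad 7430 [ 471.9 -143.1] [76.7 71.2] 80.6 z 0.0053
13350 ((477.9927978515625, -41.024112701416016), (80.78299713134766, 39.35481262207031), 80.00399780273438)
3561
[ 473.2 -142.    22.9] 0.029141288596825382
```

View pics/w8.png

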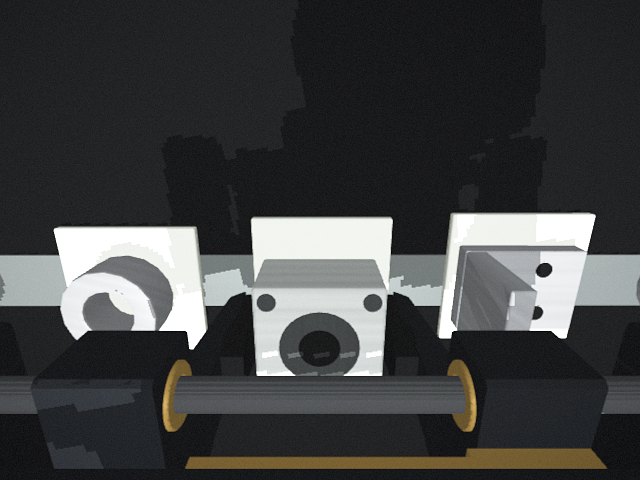

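Call:
play_rows([
  {"dx": 0,"dy": 0.01,"dz": 0.3,"turn": 0,"fingers": 45},
  {"dx": 0,"dy": 0,"dz": 0.2,"turn": 0,"fingers": 45},
  {"dx": 0,"dy": 0,"dz": 0.1,"turn": 0,"fingers": 45},
  {"dx": 0,"dy": 0,"dz": 0.03,"turn": 0,"fingers": 45},
  {"dx": 0,"dy": 0,"dz": 0,"turn": 0,"fingers": 45},
  {"dx": 0,"dy": 0,"dz": 0,"turn": 0,"fingers": 45},
  {"dx": 0,"dy": 0,"dz": 0,"turn": 0,"fingers": 45},
  {"dx": 0,"dy": 0,"dz": 0,"turn": 0,"fingers": 45},
  {"dx": 0,"dy": 0,"dz": 0,"turn": 0,"fingers": 45},
  {"dx": 0,"dy": 0,"dz": 0,"turn": 0,"fingers": 45},
])

```text
time_s: 22.7
tcp_pos: [0.4839, -0.0411, 0.0131]
ee_rot: [0.0, 0.081, 0.997, 0.0]
wrist_force: [-0.7, 0.5, -2.3]
opening: 0.565
gripper_force: 30.0
```

Call:
play_rows([
  {"dx": 0,"dy": 0,"dz": 0.02,"turn": 0,"fingers": 45},
  {"dx": 0,"dy": 0,"dz": 0.015,"turn": 0,"fingers": 45},
  {"dx": 0,"dy": 0,"dz": 0.01,"turn": 0,"fingers": 45},
  {"dx": 0,"dy": 0,"dz": 0,"turn": 0,"fingers": 45},
  {"dx": 0,"dy": 0,"dz": 0,"turn": 0,"fingers": 45},
  {"dx": 0,"dy": 0,"dz": 0,"turn": 0,"fingers": 60},
  {"dx": 0,"dy": 0,"dz": 0,"turn": 0,"fingers": 60},
  {"dx": 0,"dy": 0,"dz": 0,"turn": 0,"fingers": 60},
  {"dx": 0,"dy": 0,"dz": -0.2,"turn": 0,"fingers": 60},
  {"dx": 0,"dy": 0,"dz": -0.5,"turn": 0,"fingers": 60},
])

```text
time_s: 23.53
tcp_pos: [0.4827, -0.041, 0.0381]
ee_rot: [-0.002, 0.081, 0.997, -0.0]
wrist_force: [-0.2, -0.1, 1.0]
opening: 0.682
gripper_force: 0.0
```

Call:
play_rows([
  {"dx": 0,"dy": 0,"dz": -0.9,"turn": 0,"fingers": 60},
  {"dx": 0,"dy": 0,"dz": -0.9,"turn": 0,"fingers": 60},
  {"dx": -0.3,"dy": 0.4,"dz": -0.8,"turn": 0,"fingers": 60},
  {"dx": -0.43,"dy": 0.7,"dz": -0.5,"turn": 0,"fingers": 60},
  {"dx": -0.4,"dy": 0.7,"dz": -0.5,"turn": 0,"fingers": 60},
  {"dx": -0.4,"dy": 0.7,"dz": -0.5,"turn": 0,"fingers": 60},
  {"dx": -0.4,"dy": 0.7,"dz": -0.4,"turn": 0,"fingers": 60},
  {"dx": -0.4,"dy": 0.5,"dz": 0,"turn": 0,"fingers": 60},
  {"dx": 0,"dy": 0,"dz": 0,"turn": 0,"fingers": 60},
  {"dx": 0,"dy": 0,"dz": 0,"turn": 0,"fingers": 60},
])

```text
time_s: 24.37
tcp_pos: [0.5996, 0.091, 0.2194]
ee_rot: [0.0, 0.08, 0.997, 0.0]
wrist_force: [-0.6, -0.9, 0.2]
opening: 0.678
gripper_force: 0.0
```

Call:
play_rows([
  {"dx": 0,"dy": 0,"dz": 0,"turn": 0,"fingers": 60},
  {"dx": 0,"dy": 0,"dz": 0,"turn": 0,"fingers": 60},
  {"dx": 0,"dy": 0,"dz": 0,"turn": 0,"fingers": 60},
  {"dx": 0,"dy": 0,"dz": 0,"turn": 0,"fingers": 60},
  {"dx": 0,"dy": 0,"dz": 0,"turn": 0,"fingers": 60},
  {"dx": 0,"dy": 0,"dz": 0,"turn": 0,"fingers": 60},
  {"dx": 0,"dy": 0,"dz": 0,"turn": 0,"fingers": 60},
  {"dx": 0,"dy": 0,"dz": 0,"turn": 0,"fingers": 60},
  {"dx": 0,"dy": 0,"dz": 0,"turn": 0,"fingers": 60},
  {"dx": 0,"dy": 0,"dz": 0,"turn": 0,"fingers": 60},
])

```text
time_s: 25.2
tcp_pos: [0.5997, 0.0899, 0.2191]
ee_rot: [0.0, 0.081, 0.997, 0.0]
wrist_force: [-0.1, 0.1, 0.9]
opening: 0.683
gripper_force: 0.0
```

```bash
cat >> h.py <<'E'
def box(c,x,y,z0,z1,h=.04):
    B=c[(abs(c[...,0]-x)<h)&(abs(c[...,1]-y)<h)];T=B[(B[:,2]>z0)&(B[:,2]<z1)]
    if len(T)>9: r=cv2.minAreaRect((T[:,:2]*1000).astype(np.float32));print("box",len(T),np.round(r[0],1),np.round(r[1],1),round(r[2],1),np.median(T[:,2]).round(4))
    return T
E
python3 - <<'E'
from h import *
p,c=look(f="w9",names="pulley bracket bearing_block")
box(c,.484,-.041,.034,.042); box(c,.5,.059,.011,.02); box(c,.5,.034,.055,.066)
T=box(c,.473,-.142,.026,.034);print(circ(T,23))
T=box(c,.651,.216,.031,.038);print("hub",circ(T,13))
T=box(c,.651,.216,.010,.018);print("disc",circ(T,23))
E
```

```text
t 25.2 tcp [0.5997 0.0899 0.2191] q [0.000e+00 8.080e-02 9.967e-01 1.000e-04] qpos [-0.12  0.69 -0.19  1.65  0.16  0.82  1.04]
eye [0.519 0.103 0.365]
pad 2666 [498.5  59.7] [73.2 71.8] 80.4 z 0.0054
pad 2415 [483.4 -42. ] [75.5 72.3] 80.7 z 0.0054
pad 3385 [ 472.5 -143.3] [78.1 70.9] 80.8 z 0.0055
pulley 0.74 [428. 217. 479. 262.] ztop 0.035 rect [650.9 216.6] [25.1 25.5] 66.9 rgb [208. 211. 211.]
pulley 0.53 [230.  64. 312. 151.] ztop 0.0068 rect [497.8  60.3] [73.  73.5] 81.1 rgb [243. 245. 241.]
bracket 0.63 [217.  75. 300. 138.] ztop 0.0608 rect [496.4  34.5] [10.6 43.6] 80.9 rgb [183. 186. 189.]
bearing_block 0.83 [113.  76. 188. 141.] ztop 0.0388 rect [484.4 -40.9] [50.7 49.4] 80.8 rgb [184. 187. 186.]
bearing_block 0.69 [343.  87. 392. 132.] ztop 0.0659 rect [515.8 151. ] [16.8 17.4] 36.9 rgb [166. 170. 173.]
bearing_block 0.59 [236. 361. 246. 374.] ztop 0.0273 rect [766.4 -26.7] [6.6 2.1] 52.8 rgb [34. 94. 45.]
box 3779 [484.4 -40.9] [50.7 49.5] 80.7 0.0376
box 2939 [501.   63.8] [50.5 43.4] 80.7 0.0155
box 830 [496.4  34.5] [10.6 43.6] 80.9 0.0603
box 1784 [ 473.7 -141.6] [45.3 45.3] 30.1 0.0293
[ 473.6 -141.9   23. ]
box 552 [651.  216.6] [25.  25.4] 66.7 0.0342
hub [651.  216.7  12.8]
box 877 [650.2 216.1] [43.7 45.5] 38.6 0.0143
disc [651.  216.7  22.9]
```

View pics/w9.png

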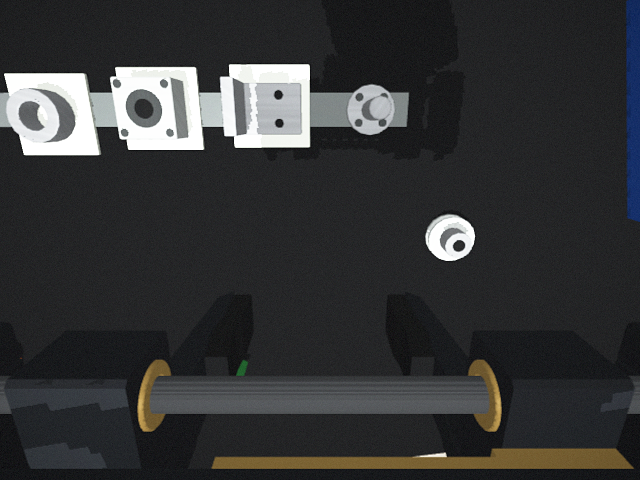

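Call:
play_rows([
  {"dx": -0.15,"dy": 0.6,"dz": 0.3,"turn": 0,"fingers": 55},
  {"dx": -0.15,"dy": 0.7,"dz": 0.5,"turn": 0,"fingers": 50},
  {"dx": -0.15,"dy": 0.7,"dz": 0.5,"turn": 0,"fingers": 50},
  {"dx": -0.15,"dy": 0.7,"dz": 0.5,"turn": 0,"fingers": 50},
  {"dx": -0.155,"dy": 0.635,"dz": 0.5,"turn": 0,"fingers": 50},
  {"dx": 0,"dy": 0,"dz": 0.8,"turn": 0,"fingers": 50},
  {"dx": 0,"dy": 0,"dz": 0.7,"turn": 0,"fingers": 50},
  {"dx": 0,"dy": 0,"dz": 0.4,"turn": 0,"fingers": 50},
  {"dx": 0,"dy": 0,"dz": 0,"turn": 0,"fingers": 50},
  {"dx": 0,"dy": 0,"dz": 0,"turn": 0,"fingers": 50},
])

```text
time_s: 26.23
tcp_pos: [0.6505, 0.2165, 0.0505]
ee_rot: [-0.001, 0.081, 0.997, -0.0]
wrist_force: [0.7, -0.0, -0.0]
opening: 0.566
gripper_force: 0.0
```

Call:
play_rows([
  {"dx": 0,"dy": 0,"dz": 0,"turn": 0,"fingers": 50},
  {"dx": 0,"dy": 0,"dz": 0,"turn": 0,"fingers": 50},
  {"dx": 0,"dy": 0,"dz": 0,"turn": 0,"fingers": 50},
  {"dx": 0,"dy": 0,"dz": 0,"turn": 0,"fingers": 50},
  {"dx": 0,"dy": 0,"dz": 0,"turn": 0,"fingers": 50},
  {"dx": 0,"dy": 0,"dz": 0,"turn": 0,"fingers": 50},
  {"dx": 0,"dy": 0,"dz": 0,"turn": 0,"fingers": 50},
  {"dx": 0,"dy": 0,"dz": 0,"turn": 0,"fingers": 50},
  {"dx": 0,"dy": 0,"dz": 0,"turn": 0,"fingers": 50},
  {"dx": 0,"dy": 0,"dz": 0,"turn": 0,"fingers": 50},
])

```text
time_s: 27.07
tcp_pos: [0.6509, 0.2167, 0.051]
ee_rot: [-0.0, 0.081, 0.997, 0.0]
wrist_force: [0.1, -0.4, -0.2]
opening: 0.567
gripper_force: 0.0
```

```bash
python3 - <<'E'
from h import *
p,c=look(names="")
T=box(c,.651,.216,.031,.038);print("hub",circ(T,13))
E
```

```text
t 27.0667 tcp [0.6509 0.2167 0.051 ] q [-1.000e-04  8.080e-02  9.967e-01  0.000e+00] qpos [-0.32  1.   -0.14  1.48  0.19  0.67  0.87]
eye [0.57  0.23  0.197]
pad 2040 [518.2  91.4] [15.9 47.7] 67.2 z 0.0055
pad 4699 [517.9 128.1] [70.8 25.6] 72.8 z 0.0021
box 1967 [650.9 216.8] [25.5 25.5] 9.2 0.0343
hub [650.8 216.7  12.8]
```

Spot on. Descend 34 mm and grip the hub.

Call:
play_rows([
  {"dx": 0,"dy": 0,"dz": 0.4,"turn": 0,"fingers": 50},
  {"dx": 0,"dy": 0,"dz": 0.3,"turn": 0,"fingers": 50},
  {"dx": 0,"dy": 0,"dz": 0.12,"turn": 0,"fingers": 50},
  {"dx": 0,"dy": 0,"dz": 0.03,"turn": 0,"fingers": 50},
  {"dx": 0,"dy": 0,"dz": 0,"turn": 0,"fingers": 45},
  {"dx": 0,"dy": 0,"dz": 0,"turn": 0,"fingers": 35},
  {"dx": 0,"dy": 0,"dz": 0,"turn": 0,"fingers": 30},
  {"dx": 0,"dy": 0,"dz": 0,"turn": 0,"fingers": 20},
  {"dx": 0,"dy": 0,"dz": 0,"turn": 0,"fingers": 20},
  {"dx": 0,"dy": 0,"dz": 0,"turn": 0,"fingers": 20},
], newtons=30)

```text
time_s: 27.95
tcp_pos: [0.6513, 0.2169, 0.0177]
ee_rot: [0.0, 0.081, 0.997, 0.0]
wrist_force: [0.3, -0.4, 1.6]
opening: 0.285
gripper_force: 30.0
```

Call:
play_rows([
  {"dx": 0,"dy": 0,"dz": 0,"turn": 0,"fingers": 20},
  {"dx": 0,"dy": 0,"dz": 0,"turn": 0,"fingers": 20},
  {"dx": 0,"dy": 0,"dz": 0,"turn": 0,"fingers": 20},
  {"dx": 0,"dy": 0,"dz": 0,"turn": 0,"fingers": 20},
  {"dx": 0,"dy": 0,"dz": 0,"turn": 0,"fingers": 20},
  {"dx": 0,"dy": 0,"dz": 0,"turn": 0,"fingers": 20},
  {"dx": 0,"dy": 0,"dz": 0,"turn": 0,"fingers": 20},
  {"dx": 0,"dy": 0,"dz": 0,"turn": 0,"fingers": 20},
  {"dx": 0,"dy": 0,"dz": 0,"turn": 0,"fingers": 20},
  {"dx": 0,"dy": 0,"dz": 0,"turn": 0,"fingers": 20},
])

```text
time_s: 28.78
tcp_pos: [0.6513, 0.2168, 0.0176]
ee_rot: [0.0, 0.081, 0.997, 0.0]
wrist_force: [-0.2, 0.5, 5.5]
opening: 0.284
gripper_force: 30.0
```

Call:
play_rows([
  {"dx": 0,"dy": 0,"dz": -0.3,"turn": 0,"fingers": 20},
  {"dx": 0,"dy": 0,"dz": -0.7,"turn": 0,"fingers": 20},
  {"dx": 0,"dy": 0,"dz": -0.8,"turn": 0,"fingers": 20},
  {"dx": 0.12,"dy": -0.28,"dz": -0.7,"turn": 0,"fingers": 20},
  {"dx": 0.3,"dy": -0.7,"dz": -0.25,"turn": 0,"fingers": 20},
  {"dx": 0.35,"dy": -0.8,"dz": 0,"turn": 0,"fingers": 20},
  {"dx": 0.35,"dy": -0.8,"dz": 0,"turn": 0,"fingers": 20},
  {"dx": 0.35,"dy": -0.8,"dz": 0,"turn": 0,"fingers": 20},
  {"dx": 0.35,"dy": -0.8,"dz": 0,"turn": 0,"fingers": 20},
  {"dx": 0.35,"dy": -0.8,"dz": 0,"turn": 0,"fingers": 20},
])

```text
time_s: 29.62
tcp_pos: [0.5317, 0.0328, 0.1275]
ee_rot: [-0.0, 0.081, 0.997, -0.0]
wrist_force: [0.2, -1.6, -1.8]
opening: 0.282
gripper_force: 30.0
```

Call:
play_rows([
  {"dx": 0.35,"dy": -0.8,"dz": 0,"turn": 0,"fingers": 20},
  {"dx": 0.3,"dy": -0.7,"dz": 0,"turn": 0,"fingers": 20},
  {"dx": 0.2,"dy": -0.4,"dz": 0,"turn": 0,"fingers": 20},
  {"dx": 0.07,"dy": -0.15,"dz": 0,"turn": 0,"fingers": 20},
  {"dx": 0,"dy": 0,"dz": 0,"turn": 0,"fingers": 20},
  {"dx": 0,"dy": 0,"dz": 0,"turn": 0,"fingers": 20},
  {"dx": 0,"dy": 0,"dz": 0,"turn": 0,"fingers": 20},
  {"dx": 0,"dy": 0,"dz": 0,"turn": 0,"fingers": 20},
  {"dx": 0,"dy": 0,"dz": 0,"turn": 0,"fingers": 20},
  {"dx": 0,"dy": 0,"dz": 0,"turn": 0,"fingers": 20},
])

```text
time_s: 30.45
tcp_pos: [0.4841, -0.04, 0.127]
ee_rot: [0.0, 0.08, 0.997, 0.0]
wrist_force: [0.2, -0.2, -1.7]
opening: 0.283
gripper_force: 30.0
```

```bash
python3 - <<'E'
from h import *
p,c=look(f="w10",names="pulley bearing_block")
z=telemetry.observe()["tcp_pos"][2]-.0176
T=box(c,.484,-.041,.034,.040)
T=box(c,.484,-.041,z+.010,z+.016);print("disc",circ(T,23))
E
```

```text
t 30.45 tcp [ 0.4841 -0.04    0.127 ] q [2.000e-04 8.010e-02 9.968e-01 2.000e-04] qpos [ 0.09  0.7  -0.16  2.08  0.28  0.38  1.11]
eye [ 0.403 -0.027  0.273]
pad 2594 [498.1  60.4] [72.3 71.3] 81.1 z 0.0052
pad 2956 [484.7 -41.2] [73.1 73.4] 81.0 z 0.0053
pad 4335 [ 472.2 -142.4] [74.9 71.6] 80.8 z 0.0053
pad 680 [522.3 141.1] [40.7 18.8] 31.1 z 0.0103
pad 329 [ 476.7 -147.7] [20.6 12.7] 19.2 z 0.0053
pad 421 [532.2  73.2] [37.2 10.8] 86.5 z 0.0052
pulley 0.92 [273. 255. 367. 361.] ztop 0.1445 rect [483.6 -39.8] [26.1 24.7] 16.9 rgb [165. 168. 169.]
bearing_block 0.93 [283. 205. 358. 266.] ztop 0.0385 rect [478.1 -40.2] [50.  38.3] 80.8 rgb [170. 174. 173.]
box 3331 [478.9 -40.3] [50.  39.8] 80.6 0.0374
box 2174 [481.6 -40.1] [41.7 41.6] 78.9 0.1237
disc [483.6 -40.1  22.7]
```

View pics/w10.png

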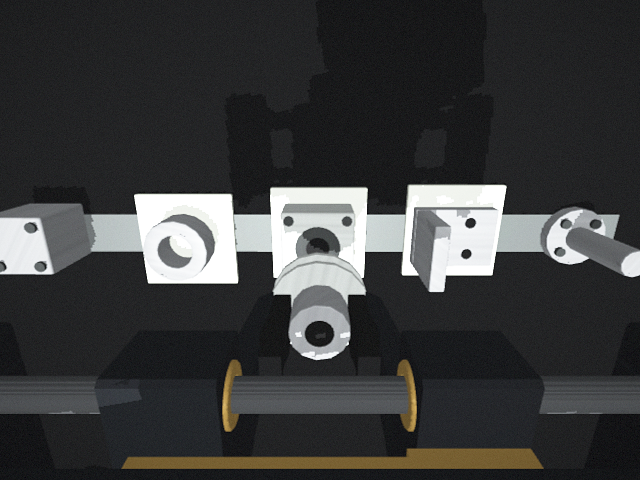

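Call:
play_rows([
  {"dx": -0.015,"dy": -0.023,"dz": 0.4,"turn": 0,"fingers": 20},
  {"dx": 0,"dy": 0,"dz": 0.6,"turn": 0,"fingers": 20},
  {"dx": 0,"dy": 0,"dz": 0.4,"turn": 0,"fingers": 20},
  {"dx": 0,"dy": 0,"dz": 0.2,"turn": 0,"fingers": 20},
  {"dx": 0,"dy": 0,"dz": 0.1,"turn": 0,"fingers": 20},
  {"dx": 0,"dy": 0,"dz": 0.03,"turn": 0,"fingers": 20},
  {"dx": 0,"dy": 0,"dz": 0,"turn": 0,"fingers": 20},
  {"dx": 0,"dy": 0,"dz": 0,"turn": 0,"fingers": 20},
  {"dx": 0,"dy": 0,"dz": 0,"turn": 0,"fingers": 20},
  {"dx": 0,"dy": 0,"dz": 0,"turn": 0,"fingers": 20},
])

```text
time_s: 31.43
tcp_pos: [0.4845, -0.042, 0.0585]
ee_rot: [0.001, 0.081, 0.997, 0.0]
wrist_force: [-0.4, 1.0, -1.0]
opening: 0.283
gripper_force: 30.0
```

Call:
play_rows([
  {"dx": 0,"dy": 0.022,"dz": 0.04,"turn": 0,"fingers": 20},
  {"dx": 0,"dy": 0,"dz": 0.03,"turn": 0,"fingers": 20},
  {"dx": 0,"dy": 0,"dz": 0.01,"turn": 0,"fingers": 20},
  {"dx": 0,"dy": 0,"dz": 0,"turn": 0,"fingers": 20},
  {"dx": 0,"dy": 0,"dz": 0,"turn": 0,"fingers": 20},
  {"dx": 0,"dy": 0,"dz": 0,"turn": 0,"fingers": 20},
  {"dx": 0,"dy": 0,"dz": 0,"turn": 0,"fingers": 20},
  {"dx": 0,"dy": 0,"dz": 0,"turn": 0,"fingers": 20},
  {"dx": 0,"dy": 0,"dz": 0,"turn": 0,"fingers": 20},
  {"dx": 0,"dy": 0,"dz": 0,"turn": 0,"fingers": 20},
])

```text
time_s: 32.27
tcp_pos: [0.4843, -0.0411, 0.0547]
ee_rot: [0.0, 0.081, 0.997, 0.0]
wrist_force: [-0.5, -0.2, -1.0]
opening: 0.284
gripper_force: 30.0
```

Nearly in contact; nudge and release, then rise and inspect.

Call:
play_rows([
  {"dx": 0,"dy": 0,"dz": 0.008,"turn": 0,"fingers": 20},
  {"dx": 0,"dy": 0,"dz": 0,"turn": 0,"fingers": 20},
  {"dx": 0,"dy": 0,"dz": 0,"turn": 0,"fingers": 20},
  {"dx": 0,"dy": 0,"dz": 0,"turn": 0,"fingers": 30},
  {"dx": 0,"dy": 0,"dz": 0,"turn": 0,"fingers": 45},
  {"dx": 0,"dy": 0,"dz": 0,"turn": 0,"fingers": 45},
  {"dx": 0,"dy": 0,"dz": 0,"turn": 0,"fingers": 45},
  {"dx": 0,"dy": 0,"dz": -0.2,"turn": 0,"fingers": 45},
  {"dx": 0,"dy": 0,"dz": -0.5,"turn": 0,"fingers": 45},
  {"dx": 0,"dy": 0,"dz": -0.8,"turn": 0,"fingers": 45},
])

```text
time_s: 33.1
tcp_pos: [0.4826, -0.0409, 0.1136]
ee_rot: [-0.002, 0.081, 0.997, -0.0]
wrist_force: [-0.1, 0.1, 0.0]
opening: 0.509
gripper_force: 0.0
```

Call:
play_rows([
  {"dx": 0,"dy": 0,"dz": -0.8,"turn": 0,"fingers": 60},
  {"dx": -0.4,"dy": 0,"dz": -0.8,"turn": 0,"fingers": 60},
  {"dx": -0.6,"dy": 0,"dz": -0.7,"turn": 0,"fingers": 60},
  {"dx": -0.7,"dy": 0,"dz": -0.5,"turn": 0,"fingers": 60},
  {"dx": -0.7,"dy": 0,"dz": -0.2,"turn": 0,"fingers": 60},
  {"dx": -0.4,"dy": 0,"dz": 0,"turn": 0,"fingers": 60},
  {"dx": 0,"dy": 0,"dz": 0,"turn": 0,"fingers": 60},
  {"dx": 0,"dy": 0,"dz": 0,"turn": 0,"fingers": 60},
  {"dx": 0,"dy": 0,"dz": 0,"turn": 0,"fingers": 60},
  {"dx": 0,"dy": 0,"dz": 0,"turn": 0,"fingers": 60},
])

```text
time_s: 33.93
tcp_pos: [0.5931, -0.0588, 0.234]
ee_rot: [-0.001, 0.08, 0.997, -0.0]
wrist_force: [0.2, -0.8, -0.1]
opening: 0.679
gripper_force: 0.0
```

```bash
python3 - <<'E'
from h import *
p,c=look(f="w11",names="pulley bracket screwdriver")
print(telemetry.observe()["opening"])
T=box(c,.484,-.041,.034,.040)
T=box(c,.484,-.041,.047,.054);print("disc",circ(T,23))
T=box(c,.484,-.041,.068,.074);print("hub",circ(T,13))
T=box(c,.473,-.142,.026,.034);print(circ(T,23))
box(c,.5,.059,.011,.02); box(c,.5,.034,.055,.066)
look("top",names="screwdriver")
E
```

```text
t 33.9333 tcp [ 0.5931 -0.0588  0.234 ] q [-1.200e-03  8.050e-02  9.968e-01 -1.000e-04] qpos [ 0.17  0.66 -0.25  1.66  0.21  0.85  1.24]
eye [ 0.513 -0.046  0.381]
pad 2482 [498.3  60.8] [72.1 71.5] 80.8 z 0.0054
pad 2430 [483.8 -41.3] [72.5 71.2] 80.8 z 0.0054
pad 3655 [ 472.4 -142.2] [74.5 70.7] 80.8 z 0.0055
pad 567 [522.1 141.4] [41.1 20. ] 34.7 z 0.0103
pad 387 [ 471.9 -145.1] [18.9 20.8] 37.0 z 0.0055
pulley 0.67 [  2. 205.  76. 270.] ztop 0.0171 rect [ 577.1 -357.1] [89.6  6.6] 36.3 rgb [194. 197. 200.]
bracket 0.9 [393.  54. 461. 116.] ztop 0.0609 rect [496.3  34.1] [10.8 43.4] 80.3 rgb [166. 169. 172.]
screwdriver 0.73 [  0. 204.  79. 268.] ztop 0.0171 rect [ 577.4 -357.2] [90.   7.1] 36.2 rgb [190. 192. 195.]
screwdriver 0.72 [387.  48. 469. 131.] ztop 0.0073 rect [498.2  61. ] [75.7 73.7] 80.5 rgb [233. 236. 232.]
0.6776288703884892
box 997 [483.9 -41.2] [50.  49.4] 80.7 0.0374
box 1610 [484.  -40.8] [45.  44.8] 80.1 0.0515
disc [484.  -41.   22.7]
box 904 [484.3 -41.3] [24.3 25.3] 81.5 0.0714
hub [484.2 -41.   12.6]
box 1605 [ 473.4 -142. ] [45.4 44.4] 80.7 0.0293
[ 473.5 -142.2   22.6]
box 2223 [500.3  58.9] [60.3 43.3] 80.8 0.0154
box 790 [496.3  34.1] [10.8 43.4] 80.3 0.0602
t 34.1333 tcp [ 0.5941 -0.059   0.2343] q [-4.000e-04  8.060e-02  9.967e-01 -0.000e+00] qpos [ 0.17  0.66 -0.25  1.66  0.21  0.85  1.24]
eye [ 0.469 -0.065  1.147]
screwdriver 0.94 [452. 241. 515. 323.] ztop 0.0266 rect [ 493.4 -419.8] [101.1  24. ] 37.8 rgb [165.  64.  61.]
```

View pics/w11.png

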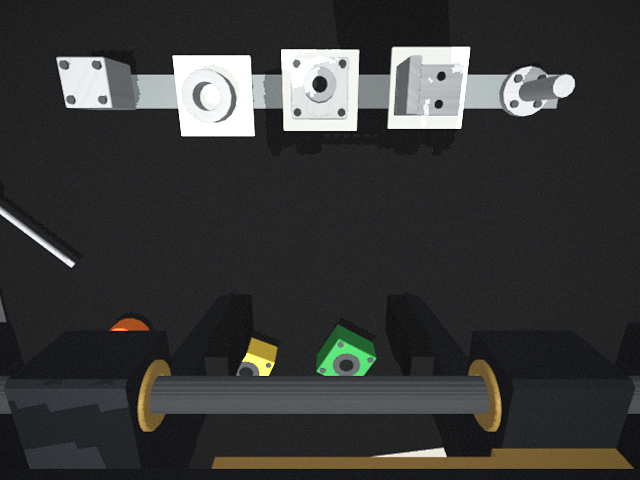

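The picture shows the collar at (210,95), the pulley on the block at (320,87) and the bracket at (428,88). Each is centred on its pad to about 2 mm, and the gripper is clear.

```bash
python3 -c "
from h import *
print(workorder.job_done())"
```

```text
the job is handed in; nothing more can be done
None
```

The job is handed in, with no verdict returned: bracket, collar, bearing block and pulley (hub up on the block) were set down and released in that order, each within about 2–3 mm of its centre in the last wrist picture, in about 34 s, and the screwdriver was left untouched.

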